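# Hang the pot stand on the kitchen rail

### The job

Take the bent-steel pot stand off the lazy susan and hang it over the open part of the rail, one leg on each side of the bar, lowering it onto the bar rather than dropping it, and let go. Then slide it along the bar, in under the little shelf, until it is fully up against the wooden upright at the end, and leave it hanging there. The jar, the salt tin and the spoon stay on the lazy susan, with jar and tin upright.

Things in the scene. Friction and masses are not known exactly. Their poses are not given: they have to be found in the camera images.
- stand: Pot stand of bent sheet steel, an upside-down U: flat top 110 long (own x) by 50 wide (own y), two flat legs along the long edges, 80 high in all. Sheet 4 thick; the channel between the legs is 42 wide, 76 high, open at both x ends. 0.18 to 0.36 kg. Stands upright on the lazy susan. Origin: centre of its underside, at the feet; z up. A half turn about z changes nothing.
- stand_crown (a point): Middle of the underside of the stand's top plate (76 above the stand's origin, 4 below its upper face); axes as stand. With the stand hanging on the bar it lies 8 above the bar's axis.
- rack: Rail rack fixed to the ledge, wooden base 110 (x) by 360 (y) by 15 high, carrying a round steel bar, 16 diameter, along the rack's y, axis 170 above the ledge, from y -165 to the wooden upright's face at y +150. A thin post (14 diameter) holds the bar from below at y -152. Origin: centre of the base's underside, on the ledge.
- bar_stop (a point): Where the bar's axis meets the upright (90 wide, 16 thick, the end stop); axes as rack, y along the bar towards the upright. A short shelf on the upright, 90 wide, covers the last 56 of the bar; its underside is 40, its top 52 above the bar's axis. With the stand home its end touches the upright and its crown point is 55 short of this point.
- susan: Lazy susan, fixed foot under a white plastic turntable 340 in diameter that spins freely about the vertical when pushed; the turntable's upper face is 30 above the ledge. Origin: centre, on the ledge.
- jar: Closed glass jar, 64 diameter, 100 high, standing on the lazy susan. Origin: centre of its underside. Bystander.
- tin: Steel salt tin with lid, 62 diameter, 72 high, standing on the lazy susan. Origin: centre of its underside. Bystander.
- spoon: Wooden spoon, 200 long, lying flat on the lazy susan, along its own x. Origin: middle of its underside. Bystander.

How it is judged:
On the way:
1. the stand hangs astride the open part of the bar, let go, its end at least 30 mm short of the upright (z of stand_crown in the frame of bar_stop between 0.002 and 0.016 m and x of stand_crown in the frame of bar_stop between -0.022 and 0.022 m and angle between the x axis of stand and the y axis of rack, either way round below 0.3 rad and angle between stand's own z axis and vertical below 0.45 rad and contact force between the fingers and stand below 0.05 N and linear speed of stand below 0.03 m/s and y of stand_crown in the frame of bar_stop between -0.32 and -0.085 m), for 0.2 s.
At the end, for the whole second after the job is handed in: The stand hangs at rest astride the bar, top plate on the bar (within 22 mm sideways), tilted under 0.45 rad, within 0.3 rad of the bar, its end within 6 mm of the upright, untouched by the fingers; jar, tin and spoon are on the lazy susan, jar and tin upright (z of stand_crown in the frame of bar_stop between 0.002 and 0.016 m and x of stand_crown in the frame of bar_stop between -0.022 and 0.022 m and angle between the x axis of stand and the y axis of rack, either way round below 0.3 rad and angle between stand's own z axis and vertical below 0.45 rad and contact force between the fingers and stand below 0.05 N and linear speed of stand below 0.03 m/s and y of stand_crown in the frame of bar_stop between -0.061 and -0.045 m and angle between each of jar, tin's own z axis and vertical below 0.2 rad and height (world z) of each of jar, tin, spoon above 0.02 m).
It fails at once if the jar, tin or spoon is knocked over or off the lazy susan (angle between any of jar, tin's own z axis and vertical above 0.4 rad or height (world z) of any of jar, tin, spoon below 0.015 m).
It fails at once if the stand is dropped (falls faster than 0.6 m/s out of the fingers) (linear speed of stand above 0.6 m/s and contact force between the fingers and stand below 0.05 N).
It also fails if it takes over 54 s, if anything falls off the work surface, if the arm or the gripper's body presses on something with over 40 N, if the wrist force passes 120 N, or if a joint passes its speed limit or range.

### The arm

A 6-joint arm with a two-finger parallel gripper is mounted at the origin on the work surface. World frame = base frame: x ahead of the robot, y to its left, z up, the work surface at z = 0. Lengths are in m, angles in rad, forces in N, time in s.
With the tool pointing down it reaches from about 0.35 to 0.85 m from the base axis. Payload 8.1 kg.
Tool frame: the origin (TCP) lies on the centre line of the jaws, within the pads' length; the fingertips stand 17 mm ahead of it and the grasp point (between the pads) lies 2 mm behind it; z points along the fingers, y is the line along which they close (so a half turn about z gives the same grasp; the last joint's range is limited). The gripper opens to 93 mm and grips with 3 to 60 N. Pads are 15 mm wide; open, the fingers measure 128 mm over their backs; the gripper's body (75 mm by 188 mm) begins 65 mm behind the grasp point.
Start: joints at [-0.085, 0.13, 1.488, -0, 1.523, -0.085], TCP at [0.6, 0, 0.236] pointing down, gripper open.
Joint ranges: [-2.96, 2.96], [-0.89, 2.26], [0.02, 2.5], [-1.34, 4.48], [0, 2.73], [-2.66, 2.66]. Speed limits (rad/s): [2.39, 2.39, 2.79, 3.14, 3.14, 3.14].

### API

Orientations are given as a rotation vector (axis times angle).
In Python, from plant import telemetry, viewer, order gives the robot as it stands.
- The arm moves only by the tool send_rows, never from a script. Its argument "plan" is a list that holds one entry, the list of rows, each a list of 5 numbers: the closure, from -1 (fully open) to 1 (shut), then the shift along the world's x, y, z normalised to -1 to 1, where 1 is 0.2 m, then the turn about the world's z normalised to -1 to 1, where 1 is 60 degrees. A call has 1 to 20 rows; each row is the pose to reach, as a shift and turn from the pose commanded when the call began; what a row does not reach only later rows make up. A row lasts 1/12 s, in which the tool goes at most 41.7 mm and 7.16 degrees, less where a joint would pass 70% of its speed; a pose out of reach is approached as far as the arm can. A call with a number of a shift or a turn outside -1 to 1 is refused whole. A call with a gripper value outside its range is refused whole. The fingers move at their own pace and stop on an object; "force" is the grip in N (left out, the last holds). Time passes only in rows, so rows that repeat a pose let the fingers close. It gives the time, the measured TCP pose, the force, the opening and the grip force at its end, in the units of the state.
- telemetry.read_state(): the state, without advancing time (a new reading comes with each control period).
- viewer.read_camera(name): name is "scene" or "side" or "wrist"; returns (picture, depth): 420x560x3 uint8, blue, green, red; 420x560 float32, m along the optical axis (not along the pixel's ray), 0 where there is no reading.
- viewer.calibration(name): a dict with "camera_matrix" (3x3 intrinsics, pixels), "extrinsics" (4x4, takes a point from camera to world coordinates); the wrist camera has in their place "hand_eye" (4x4, takes a point from camera to tool coordinates, whose origin is the TCP and whose axes are the flange's). Camera axes: x right, y up, looking along -z (the intrinsics and any distortion apply to the point x, -y, -z); pixel columns grow to the right and rows downward; lengths in m; the calibration is good to about 2 mm. A picture is of the moment at which its call begins: read the wrist's pose just before it. calibration takes no time and is no camera call.
- order.close_job(): hands the job in; it is judged then, once.
The state is a dict: "t": time; "q": joint angles; "dq": joint speeds; "joint_torque": joint torques, N m; "tool_pos": TCP position; "orientation": TCP orientation; "force": force on the tool from outside, world axes, zero at the start; "wrist_torque": the same for the moment, N m; "opening": finger opening in m; "gripper_force": force on a finger pad.
Only numpy, scipy, OpenCV 4.12 (cv2) and the standard library are available. Lean on these libraries where they do the work, as an engineer would, in place of code of your own. Each camera call takes 0.05 s, during which the arm holds its last target. There are 200 camera calls.

## Working session

There is one attempt and no reset: what is moved stays moved. The work goes in short steps, Python scripts to look and compute and a tool call to move; the robot and the scene stay as the last step left them, time stands still between calls to the robot, and variables do not carry over. Pictures are saved under pics/ and viewed, at most 10 in all, crops included, and the job is handed in when it is done.

Besides the shell and the picture viewer there is one more tool, called after "Call:" by a JSON object that holds its "name" and its "arguments". send_rows: Moves the arm, as the interface text tells. Scaled input: -1 to 1 covers 0.2 m each way for a shift and 60 degrees each way for a turn. Its arguments: {"type":"object","properties":{"plan":{"type":"array"},"force":{"type":"number"}},"required":["plan"]}

```bash
mkdir -p pics; cat > h.py <<'E'
import numpy as np, cv2
from plant import telemetry, viewer, order
from scipy.spatial.transform import Rotation as R
def shot(name, fn=None):
    s=telemetry.read_state(); p,d=viewer.read_camera(name); c=viewer.calibration(name)
    K=np.array(c["camera_matrix"])
    if "extrinsics" in c: T=np.array(c["extrinsics"])
    else:
        W=np.eye(4); W[:3,:3]=R.from_rotvec(s["orientation"]).as_matrix(); W[:3,3]=s["tool_pos"]; T=W@np.array(c["hand_eye"])
    v,u=np.mgrid[:420,:560]
    D=c.get("distortion"); 
    X=np.stack([(u-K[0,2])/K[0,0]*d,-(v-K[1,2])/K[1,1]*d,-d],-1)@T[:3,:3].T+T[:3,3]
    X[d==0]=np.nan
    if fn: cv2.imwrite(fn,p); np.save(fn[:-4]+".npy",X)
    return p,d,X,s
E
python3 - <<'E'
from h import *
a=[shot(n,f"pics/{n}0.png") for n in("scene","side")]
cv2.imwrite("pics/both.png",cv2.resize(np.vstack([a[0][0],a[1][0]]),(450,600)) if 0 else a[0][0])
for n in("scene","side"): print(n,list(viewer.calibration(n)), np.round(viewer.calibration(n)["extrinsics"],2).tolist())
s=a[0][3];print(s["tool_pos"],s["orientation"],s["t"])
E
```

```text
scene ['camera_matrix', 'extrinsics'] [[0.48, -0.58, 0.65, 1.18], [0.88, 0.33, -0.35, -0.33], [-0.01, 0.74, 0.67, 0.82], [0.0, 0.0, 0.0, 1.0]]
side ['camera_matrix', 'extrinsics'] [[-0.92, 0.31, -0.25, 0.2], [-0.4, -0.7, 0.59, 0.77], [0.0, 0.64, 0.77, 1.08], [0.0, 0.0, 0.0, 1.0]]
[5.99447357e-01 4.92452496e-05 2.34586879e-01] [-2.22045389e+00 -2.22038377e+00  1.86918488e-03] 0.0
```

View pics/scene0.png

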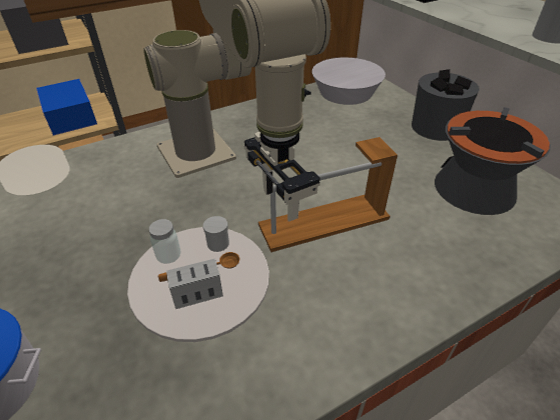

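View pics/side0.png

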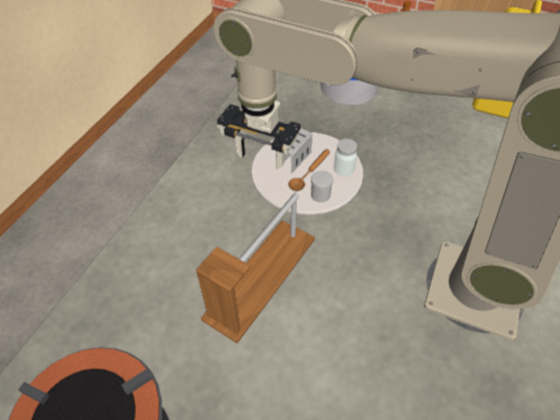

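The scene view shows the stand near (195,285), jar (165,243), tin (215,235), spoon behind the stand, and the bar running from (275,187) to the upright at (378,165). Next I measure these from depth.

```bash
python3 - <<'E'
from h import *
X=np.load("pics/scene0.npy"); Y=np.load("pics/side0.npy")
def rect(P,m,n):
    q=P[m][:,:]
    r=cv2.minAreaRect((q[:,:2]*1000).astype(np.float32)); print(n,len(q),np.round(r[0],1),np.round(r[1],1),round(r[2],1),"z",np.round(np.median(q[:,2]),4))
v,u=np.mgrid[:420,:560]
def box(a,b,c,d): return (u>=a)&(u<b)&(v>=c)&(v<d)
z=X[...,2]
rect(X,box(155,235,255,312)&(abs(z-.110)<.006),"stand top")
rect(X,box(145,182,218,262)&(abs(z-.130)<.006),"jar top")
rect(X,box(200,232,214,250)&(abs(z-.102)<.006),"tin top")
rect(X,box(350,400,135,170)&(abs(z-.222)<.006),"shelf top")
rect(X,box(258,395,190,250)&(abs(z-.015)<.004),"base top")
rect(X,box(120,275,225,335)&(abs(z-.030)<.005),"susan")
b=X[box(318,366,155,185)]; b=b[(abs(b[:,2]-.17)<.02)]; print("bar",len(b),np.round(b[b[:,1].argsort()][::max(1,len(b)//8)],3).tolist())
z=Y[...,2]
rect(Y,box(195,255,245,300)&(abs(z-.222)<.006),"side shelf")
rect(Y,box(200,320,225,340)&(abs(z-.015)<.004),"side base")
rect(Y,box(285,320,120,180)&(abs(z-.110)<.006),"side stand top")
rect(Y,box(330,362,135,180)&(abs(z-.130)<.006),"side jar")
rect(Y,box(305,335,165,205)&(abs(z-.102)<.006),"side tin")
b=Y[box(235,300,190,265)]; b=b[(abs(b[:,2]-.176)<.006)]; print("bar",len(b),np.round(cv2.fitLine((b[:,:2]).astype(np.float32),cv2.DIST_HUBER,0,.01,.01).ravel(),4), np.median(b[:,2]))
cv2.imwrite("pics/c.png",cv2.resize(cv2.imread("pics/scene0.png")[200:330,120:290],None,fx=4,fy=4,interpolation=cv2.INTER_CUBIC))
E
```

```text
stand top 982 [ 590.8 -216.6] [109.7  53.4] 78.8 z 0.1102
jar top 342 [ 438.5 -238.2] [56.1 55.4] 3.7 z 0.13
tin top 371 [ 468.2 -113.4] [62.2 60.9] 6.3 z 0.1023
shelf top 651 [534.1 318. ] [73.  93.5] 79.5 z 0.2225
base top 3165 [514.  190.8] [361.1 115.1] 80.6 z 0.0156
susan 8961 [ 540.  -189.7] [342.7 327.3] 57.9 z 0.0304
bar 290 [[0.516, 0.162, 0.167], [0.518, 0.179, 0.168], [0.52, 0.195, 0.177], [0.521, 0.211, 0.178], [0.514, 0.228, 0.177], [0.523, 0.243, 0.18], [0.532, 0.26, 0.169], [0.534, 0.278, 0.171], [0.531, 0.296, 0.178]]
side shelf 1271 [531.8 322.3] [73.7 91.3] 81.0 z 0.2204
side base 3463 [509.8 194.3] [361.1 111.6] 80.5 z 0.0137
side stand top 243 [ 550.6 -173.9] [ 79.1 198.7] 28.5 z 0.1078
side jar 209 [ 434.6 -233.5] [55.3 55.2] 76.2 z 0.1281
side tin 285 [ 463.4 -109.5] [60.6 61.7] 56.9 z 0.0998
bar 506 [0.16   0.9871 0.5068 0.1834] 0.17482937443398233
```

View pics/c.png

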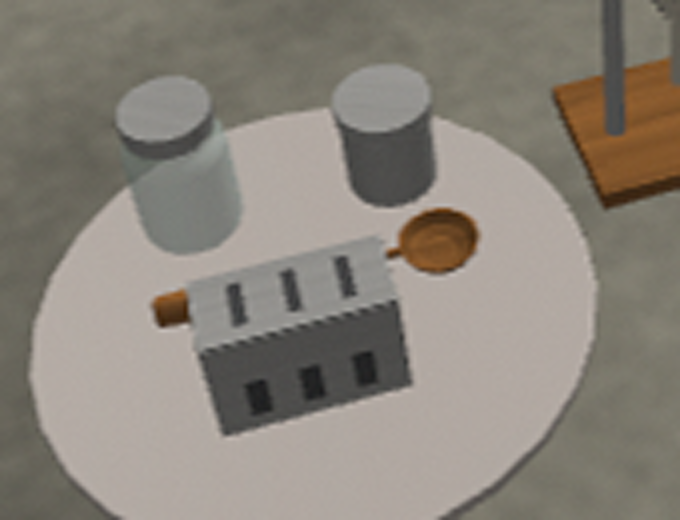

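The stand is at about (589,-215) with its long axis at 79°. The bar points along 80.6° and bar_stop is at about (536,340). The spoon lies on the robot side of the stand, below finger height.

Call:
{"name": "send_rows", "arguments": {"plan": [[[-1, -0.01, -0.12, 0, -0.03], [-1, -0.02, -0.25, 0, -0.06], [-1, -0.03, -0.4, 0, -0.1], [-1, -0.04, -0.55, 0, -0.14], [-1, -0.05, -0.7, 0, -0.187], [-1, -0.05, -0.85, 0, -0.187], [-1, -0.05, -0.95, 0, -0.187], [-1, -0.05, -1, 0, -0.187], [-1, -0.05, -1, 0, -0.187], [-1, -0.05, -1, 0, -0.187], [-1, -0.05, -1, 0, -0.187]]], "force": 25}}

```text
t: 1.02
tool_pos: [0.5901, -0.1986, 0.2354]
orientation: [-2.426, -1.994, -0.0]
force: [0.0, 0.9, 0.9]
opening: 0.0932
gripper_force: 0.0
```

```bash
python3 - <<'E'
from h import *
p,d,X,s=shot("wrist","pics/w1.png")
print(s["tool_pos"],R.from_rotvec(s["orientation"]).as_matrix()[:,1],s["t"])
m=abs(X[...,2]-.110)<.006
m&=(abs(X[...,0]-.59)<.07)&(abs(X[...,1]+.215)<.08)
r=cv2.minAreaRect((X[m][:,:2]*1000).astype(np.float32));print(r,np.median(X[m][:,2]))
E
```

```text
[ 0.590086   -0.1986358   0.23539463] [ 9.81059036e-01 -1.93708310e-01 -5.08051893e-04] 1.0167
((591.4815063476562, -217.36070251464844), (110.64533233642578, 50.12181091308594), 79.30714416503906) 0.10920470863504028
```

View pics/w1.png

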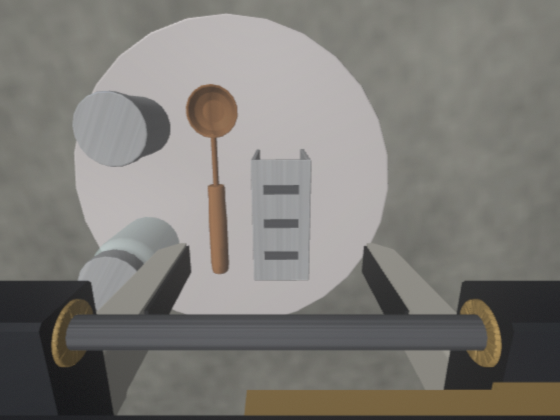

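The wrist view shows the stand top centred at about (281,220), i.e. (591,-217). The spoon at (217,190) is clear of the finger lines. I'll descend and grip.

Call:
{"name": "send_rows", "arguments": {"plan": [[[-1, 0.005, -0.09, 0, 0], [-1, 0.005, -0.09, -0.12, 0], [-1, 0.005, -0.09, -0.25, 0], [-1, 0.005, -0.09, -0.38, 0], [-1, 0.005, -0.09, -0.5, 0], [-1, 0.005, -0.09, -0.6, 0], [-1, 0.005, -0.09, -0.68, 0], [-1, 0.005, -0.09, -0.735, 0], [-1, 0.005, -0.09, -0.735, 0], [0.2, 0.005, -0.09, -0.735, 0], [0.5, 0.005, -0.09, -0.735, 0], [1, 0.005, -0.09, -0.735, 0], [1, 0.005, -0.09, -0.735, 0], [1, 0.005, -0.09, -0.735, 0], [1, 0.005, -0.09, -0.735, 0], [1, 0.005, -0.09, -0.735, 0], [1, 0.005, -0.09, -0.735, 0], [1, 0.005, -0.09, -0.735, 0]]], "force": 25}}

```text
t: 2.57
tool_pos: [0.591, -0.2181, 0.0889]
orientation: [2.428, 1.993, -0.0]
force: [-1.9, -0.1, 2.9]
opening: 0.0497
gripper_force: 25.0
```

Call:
{"name": "send_rows", "arguments": {"plan": [[[1, 0, 0, 0.03, 0], [1, 0, 0, 0.08, 0], [1, 0, 0, 0.16, 0], [1, 0, 0, 0.26, 0], [1, 0, 0, 0.36, 0], [1, 0, 0, 0.46, 0], [1, 0, 0, 0.56, 0], [1, 0, 0, 0.66, 0], [1, 0, 0, 0.76, 0], [1, 0, 0, 0.86, 0], [1, 0, 0, 0.92, 0], [1, 0, 0, 0.95, 0], [1, 0, 0, 0.95, 0]]]}}

```text
t: 3.65
tool_pos: [0.5916, -0.2182, 0.2805]
orientation: [2.426, 1.992, 0.002]
force: [0.7, -0.3, -3.1]
opening: 0.0499
gripper_force: 25.0
```

Call:
{"name": "send_rows", "arguments": {"plan": [[[1, -0.01, 0.04, 0, 0], [1, -0.03, 0.12, 0, 0], [1, -0.06, 0.22, 0, 0.01], [1, -0.1, 0.34, 0, 0.01], [1, -0.14, 0.46, 0, 0.02], [1, -0.18, 0.58, 0, 0.02], [1, -0.22, 0.7, 0, 0.025], [1, -0.26, 0.82, 0, 0.025], [1, -0.29, 0.91, 0, 0.025], [1, -0.31, 0.97, 0, 0.025], [1, -0.32, 1, 0, 0.025], [1, -0.32, 1, 0, 0.025]]]}}

```text
t: 4.65
tool_pos: [0.5264, -0.0169, 0.2778]
orientation: [-2.399, -2.026, 0.001]
force: [-0.3, -0.2, -2.7]
opening: 0.0501
gripper_force: 25.0
```

Call:
{"name": "send_rows", "arguments": {"plan": [[[1, -0.01, 0.05, 0, 0], [1, -0.03, 0.13, 0, 0], [1, -0.05, 0.23, 0, 0], [1, -0.06, 0.34, 0, 0], [1, -0.07, 0.46, 0, 0], [1, -0.08, 0.58, 0, 0], [1, -0.085, 0.7, 0, 0], [1, -0.085, 0.81, 0, 0], [1, -0.085, 0.89, 0, 0], [1, -0.085, 0.94, 0, 0], [1, -0.085, 0.97, 0, 0], [1, -0.085, 0.97, 0, 0], [1, -0.085, 0.97, 0, 0]]]}}

```text
t: 5.73
tool_pos: [0.5102, 0.1754, 0.2784]
orientation: [2.402, 2.025, -0.001]
force: [-0.5, 0.2, -2.6]
opening: 0.05
gripper_force: 25.0
```

```bash
python3 - <<'E'
from h import *
p,d,X,s=shot("scene","pics/s2.png"); p2,d2,Y,_=shot("side","pics/d2.png"); w,_,W,_=shot("wrist","pics/w2.png")
print(s["tool_pos"],R.from_rotvec(s["orientation"]).as_matrix()[:,1],s["t"],s["force"])
for n,P in(("sc",X),("si",Y),("w",W)):
    m=(abs(P[...,2]-.174)<.008)&(abs(P[...,0]-.51)<.06)&(P[...,1]>.04)&(P[...,1]<.33)
    q=P[m]
    if len(q)>20:
        l=cv2.fitLine(q[:,:2].astype(np.float32),cv2.DIST_HUBER,0,.01,.01).ravel(); print(n,len(q),l, "x at y=.18:",l[2]+(.18-l[3])*l[0]/l[1],q[:,1].min(),q[:,1].max())
cv2.imwrite("pics/m2.png",np.hstack([cv2.resize(p[90:270,200:420],(400,328)),cv2.resize(p2[120:345,150:380],(400,392))[:328]]))
E
```

```text
[0.51015332 0.17543221 0.27844524] [ 9.85595372e-01 -1.69120371e-01 -2.49008615e-04] 5.7333 [-0.51385666  0.2110607  -2.58430338]
sc 632 [0.16405223 0.9864516  0.52061063 0.2024588 ] x at y=.18: 0.5168756 0.04038930590075829 0.3296511370717799
si 229 [0.19703187 0.9803971  0.5071179  0.20162144] x at y=.18: 0.5027726 0.09609463893162973 0.2659847394566779
w 2518 [0.15954302 0.98719096 0.52489144 0.25144345] x at y=.18: 0.51334524 0.20969994398586847 0.2902908599443081
```

View pics/m2.png

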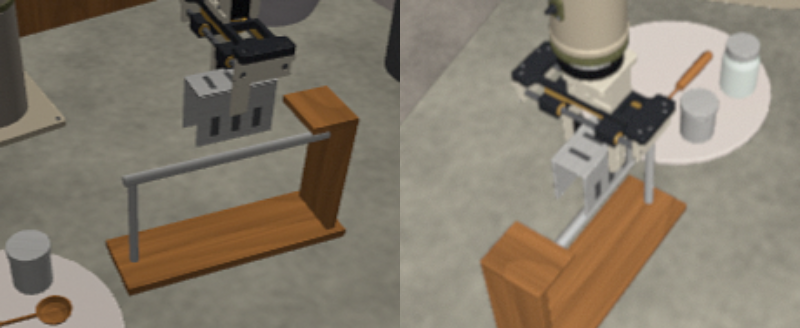

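Left view shows the stand above the open bar; right view shows it in line with the bar. I'll lower it with a 2 mm x correction.

Call:
{"name": "send_rows", "arguments": {"plan": [[[1, 0.01, 0, -0.04, 0], [1, 0.01, 0, -0.1, 0], [1, 0.01, 0, -0.18, 0], [1, 0.01, 0, -0.26, 0], [1, 0.01, 0, -0.34, 0], [1, 0.01, 0, -0.42, 0], [1, 0.01, 0, -0.48, 0], [1, 0.01, 0, -0.52, 0], [1, 0.01, 0, -0.54, 0], [1, 0.01, 0, -0.555, 0], [1, 0.01, 0, -0.565, 0], [1, 0.01, 0, -0.57, 0], [1, 0.01, 0, -0.57, 0], [1, 0.01, 0, -0.57, 0]]]}}

```text
t: 7.05
tool_pos: [0.5125, 0.1761, 0.1654]
orientation: [2.401, 2.025, 0.002]
force: [-0.3, -0.1, -3.6]
opening: 0.0496
gripper_force: 25.0
```

Still hanging free, so I keep lowering in fine steps.

Call:
{"name": "send_rows", "arguments": {"plan": [[[1, 0, 0, -0.005, 0], [1, 0, 0, -0.01, 0], [1, 0, 0, -0.013, 0], [1, 0, 0, -0.016, 0], [1, 0, 0, -0.018, 0], [1, 0, 0, -0.018, 0]]]}}

```text
t: 7.55
tool_pos: [0.512, 0.176, 0.161]
orientation: [-2.402, -2.025, 0.0]
force: [0.6, -0.2, -3.0]
opening: 0.0497
gripper_force: 25.0
```

Call:
{"name": "send_rows", "arguments": {"plan": [[[1, 0, 0, -0.004, 0], [1, 0, 0, -0.008, 0], [1, 0, 0, -0.012, 0], [1, 0, 0, -0.012, 0], [1, 0, 0, -0.012, 0]]]}}

```text
t: 7.97
tool_pos: [0.5121, 0.1761, 0.1609]
orientation: [2.401, 2.025, 0.001]
force: [-10.1, -3.3, 14.1]
opening: 0.05
gripper_force: 25.0
```

Supported by the bar (+17 N). I'll ease off and open.

Call:
{"name": "send_rows", "arguments": {"plan": [[[1, 0, 0, 0.006, 0], [1, 0, 0, 0.008, 0], [0.3, 0, 0, 0.008, 0], [0, 0, 0, 0.008, 0], [-0.4, 0, 0, 0.008, 0], [-0.7, 0, 0, 0.008, 0], [-0.7, 0, 0, 0.008, 0], [-0.7, 0, 0, 0.008, 0], [-0.7, 0, 0, 0.008, 0], [-0.7, 0, 0, 0.008, 0], [-0.7, 0, 0, 0.008, 0], [-0.7, 0, 0, 0.008, 0]]]}}

```text
t: 8.97
tool_pos: [0.512, 0.176, 0.1602]
orientation: [-2.402, -2.025, 0.0]
force: [0.6, 0.7, -0.3]
opening: 0.0788
gripper_force: 0.0
```

```bash
cat > m.py <<'E'
from h import *
import sys
n=sys.argv[1]
p,d,X,s=shot("scene","pics/s%s.png"%n); p2,d2,Y,_=shot("side","pics/d%s.png"%n); w,_,W,_=shot("wrist","pics/w%s.png"%n)
print(s["tool_pos"],s["t"],s["force"],s["opening"],s["gripper_force"])
b=np.array([.536,.340]);e=np.array([.162,.987]);f=np.array([.987,-.162])
for k,P in(("sc",X),("si",Y),("w",W)):
    q=P.reshape(-1,3); a=(q[:,:2]-b)@e; c=(q[:,:2]-b)@f
    m=(abs(q[:,2]-.182)<.005)&(abs(c)<.035)&(a>-.3)&(a<-.0)
    if m.sum()>20: print(k,m.sum(),"along",np.percentile(a[m],[1,99]),"across",np.percentile(c[m],[1,99]),np.median(q[m,2]))
cv2.imwrite("pics/m%s.png"%n,np.hstack([cv2.resize(p[90:270,200:420],(400,328)),cv2.resize(p2[120:345,150:380],(400,392))[:328]]))
E
python3 m.py 3
```

```text
[0.51199915 0.17602282 0.16019834] 8.9667 [ 0.64257492  0.70780455 -0.34348684] 0.07875166143882326 0.0
sc 392 along [-0.29479119 -0.00048739] across [-0.02291505  0.02961163] 0.1816609186042748
si 537 along [-0.27262763 -0.0941783 ] across [-0.02565178  0.02363158] 0.1801867239671675
w 23716 along [-0.21422986 -0.06153441] across [-0.02030341  0.02829462] 0.18116037891915693
```

View pics/m3.png

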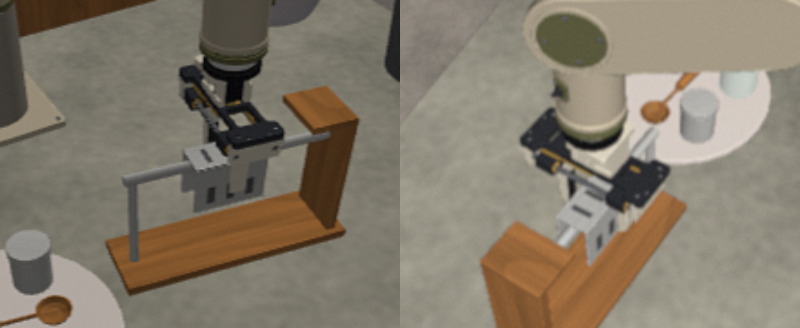

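It hangs astride the open bar, released. I'll rise, move back past its end, straddle the bar with the fingers about 32 mm apart, and go down.

Call:
{"name": "send_rows", "arguments": {"plan": [[[-0.7, 0, 0, 0.03, 0], [-0.7, 0, 0, 0.1, 0], [-0.7, 0, 0, 0.2, 0], [-0.7, 0, 0, 0.28, 0], [-0.7, 0, 0, 0.32, 0], [-0.7, 0, 0, 0.32, 0], [0, -0.02, -0.1, 0.32, 0], [0.31, -0.035, -0.22, 0.32, 0], [0.31, -0.055, -0.34, 0.32, 0], [0.31, -0.07, -0.43, 0.32, 0], [0.31, -0.07, -0.43, 0.32, 0], [0.31, -0.07, -0.43, 0.32, 0], [0.31, -0.07, -0.43, 0.25, 0], [0.31, -0.07, -0.43, 0.18, 0], [0.31, -0.07, -0.43, 0.12, 0], [0.31, -0.07, -0.43, 0.095, 0], [0.31, -0.07, -0.43, 0.095, 0], [0.31, -0.07, -0.43, 0.095, 0]]]}}

```text
t: 10.62
tool_pos: [0.4978, 0.0905, 0.179]
orientation: [-2.401, -2.026, 0.001]
force: [0.4, -0.5, 0.2]
opening: 0.0321
gripper_force: 0.0
```

```bash
python3 m.py 4
```

```text
[0.49780171 0.09046428 0.17901105] 10.6167 [ 0.44410401 -0.50283574  0.24364625] 0.03209566219670776 0.0
sc 568 along [-0.29418433 -0.00124359] across [-0.02237965  0.03343078] 0.18186623632412363
si 863 along [-0.25356015 -0.10359387] across [-0.02886883  0.02411582] 0.1803257957080624
w 25796 along [-0.25368807 -0.13582849] across [-0.02059516  0.02852759] 0.18124246914531486
```

View pics/m4.png

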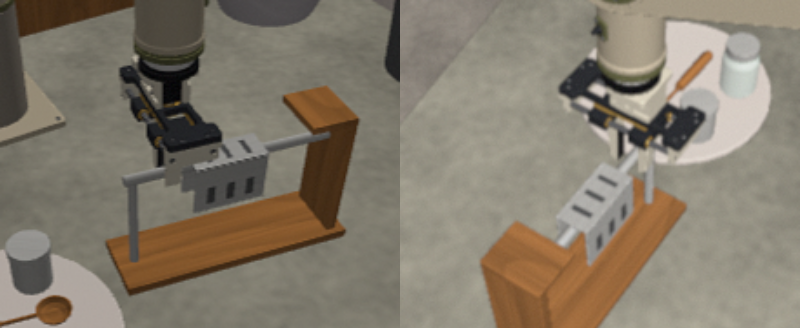

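The view shows the fingers straddling the bar behind the stand, with the stand hanging freely. I'll slide it along the bar axis.

Call:
{"name": "send_rows", "arguments": {"plan": [[[0.31, 0.008, 0.05, 0, 0], [0.31, 0.015, 0.09, 0, 0], [0.31, 0.02, 0.12, 0, 0], [0.31, 0.025, 0.15, 0, 0], [0.31, 0.03, 0.18, 0, 0], [0.31, 0.035, 0.21, 0, 0], [0.31, 0.04, 0.24, 0, 0], [0.31, 0.045, 0.27, 0, 0], [0.31, 0.05, 0.3, 0, 0], [0.31, 0.055, 0.33, 0, 0], [0.31, 0.06, 0.36, 0, 0], [0.31, 0.065, 0.39, 0, 0], [0.31, 0.07, 0.42, 0, 0], [0.31, 0.075, 0.45, 0, 0], [0.31, 0.08, 0.48, 0, 0], [0.31, 0.085, 0.51, 0, 0], [0.31, 0.09, 0.54, 0, 0], [0.31, 0.093, 0.56, 0, 0], [0.31, 0.095, 0.58, 0, 0], [0.31, 0.095, 0.58, 0, 0]]]}}

```text
t: 12.43
tool_pos: [0.5169, 0.207, 0.179]
orientation: [-2.4, -2.025, -0.0]
force: [-0.2, -0.6, -0.1]
opening: 0.0325
gripper_force: 0.0
```

```bash
python3 m.py 5
```

```text
[0.51686756 0.20701759 0.17898766] 12.4333 [-0.21953218 -0.64662058 -0.08374584] 0.032494653675546305 0.0
sc 424 along [-0.29455335 -0.00076991] across [-0.02179465  0.03413397] 0.18035753781829644
si 460 along [-0.27982805 -0.07393248] across [-0.0323866   0.02462074] 0.18040722920633911
w 17971 along [-0.15681559 -0.05737125] across [-0.02091331  0.02847228] 0.18120916712586396
```

View pics/m5.png

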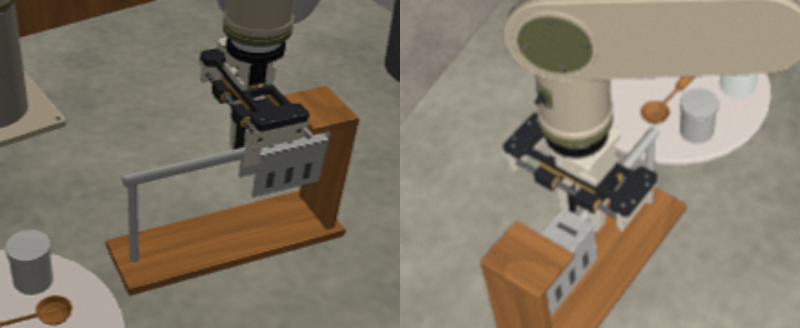

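The stand is under the shelf with about 17 mm left. I'll continue slowly, watching force.

Call:
{"name": "send_rows", "arguments": {"plan": [[[0.31, 0.002, 0.015, 0, 0], [0.31, 0.004, 0.03, 0, 0], [0.31, 0.007, 0.045, 0, 0], [0.31, 0.01, 0.06, 0, 0], [0.31, 0.011, 0.07, 0, 0], [0.31, 0.012, 0.075, 0, 0], [0.31, 0.012, 0.075, 0, 0]]]}}

```text
t: 13.17
tool_pos: [0.5194, 0.2214, 0.1793]
orientation: [-2.401, -2.026, -0.0]
force: [0.6, -0.6, 0.6]
opening: 0.0318
gripper_force: 0.0
```

Call:
{"name": "send_rows", "arguments": {"plan": [[[0.31, 0.001, 0.006, 0, 0], [0.31, 0.002, 0.012, 0, 0], [0.31, 0.002, 0.012, 0, 0]]]}}

```text
t: 13.42
tool_pos: [0.5198, 0.2218, 0.1793]
orientation: [2.401, 2.023, -0.004]
force: [-1.3, -8.5, 2.3]
opening: 0.032
gripper_force: 4.5
```

Call:
{"name": "send_rows", "arguments": {"plan": [[[0.31, 0.001, 0.006, 0, 0], [0.31, 0.002, 0.01, 0, 0], [0.31, 0.002, 0.01, 0, 0], [0.31, 0.002, 0.01, 0, 0]]]}}

```text
t: 13.75
tool_pos: [0.5201, 0.222, 0.1793]
orientation: [2.4, 2.021, -0.008]
force: [-3.8, -17.2, 5.2]
opening: 0.0322
gripper_force: 8.7
```

Call:
{"name": "send_rows", "arguments": {"plan": [[[0.31, -0.002, -0.012, 0, 0], [0.31, -0.006, -0.03, 0, 0], [0.31, -0.015, -0.09, 0, 0], [0.31, -0.03, -0.18, 0, 0], [0.31, -0.045, -0.27, 0, 0], [0.31, -0.05, -0.3, 0, 0], [0.31, -0.05, -0.3, 0.1, 0], [0.31, -0.05, -0.3, 0.25, 0], [0.31, -0.05, -0.4, 0.4, 0], [0.31, -0.05, -0.6, 0.5, 0], [0.31, -0.05, -0.8, 0.5, 0], [0.31, -0.05, -0.9, 0.5, 0], [0.31, -0.05, -0.9, 0.5, 0]]]}}

```text
t: 14.83
tool_pos: [0.5106, 0.0417, 0.2802]
orientation: [2.404, 2.019, 0.001]
force: [0.1, -0.2, 0.1]
opening: 0.032
gripper_force: 0.0
```

```bash
python3 m.py 6; python3 - <<'E'
import cv2,numpy as np
p=cv2.imread("pics/s6.png");q=cv2.imread("pics/d6.png")
cv2.imwrite("pics/f6.png",np.hstack([cv2.resize(p[120:240,310:410],(400,480),interpolation=2),cv2.resize(q[225:345,190:290],(400,480),interpolation=2)]))
E
```

```text
[0.51058506 0.04174461 0.28020671] 14.8333 [ 0.09068798 -0.20864936  0.05982629] 0.0320483649887473 0.0
sc 615 along [-0.29350756 -0.00211307] across [-0.02006998  0.02931382] 0.18177818319200134
si 339 along [-0.28977433 -0.07440791] across [-0.02544022  0.02341922] 0.1800898233431799
w 847 along [-0.29810526 -0.15039453] across [-0.00064459  0.00743992] 0.17742512883294087
```

View pics/f6.png

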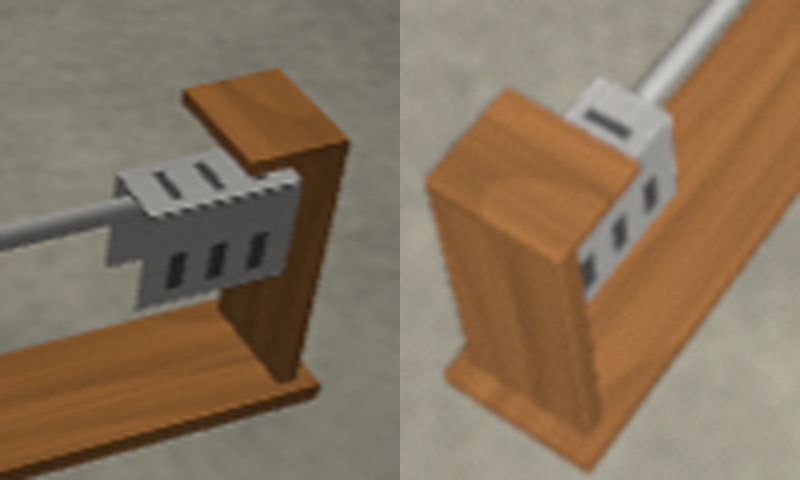

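The stand sits astride, its end at the upright (300,175 in the left view). A quick numeric check of its near end, then hand-in.

```bash
python3 - <<'E'
from h import *
X=np.load("pics/s6.npy"); b=np.array([.536,.340]);e=np.array([.162,.987]);f=np.array([.987,-.162])
q=X.reshape(-1,3);a=(q[:,:2]-b)@e;c=(q[:,:2]-b)@f
leg=(c>.012)&(c<.036)&(q[:,2]>.115)&(q[:,2]<.178)&(a>-.2)&(a<-.001)
print("leg",np.percentile(a[leg],[1,50,99.5]))
top=(abs(q[:,2]-.182)<.004)&(abs(c-.004)<.024)&(abs(c-.004)>.012)&(a>-.2)&(a<0)
print("top",np.percentile(a[top],[1,99]))
base=(abs(q[:,2]-.0155)<.003)&(abs(c)<.06);print("base",np.percentile(a[base],[.2,99.8]),"(expect -.330,.030)")
E
```

```text
leg [-0.11179399 -0.05691706 -0.00114331]
top [-0.11035041 -0.00160516]
base [-0.33079899  0.2481035 ] (expect -.330,.030)
```

Ends at -0.111 and about 0: home.

```bash
python3 -c "
from plant import order; print(order.close_job())"
```

```text
the job is handed in; nothing more can be done
None
```

The stand hangs astride the bar under the shelf, its end within about 1–2 mm of the upright by my measurement, and the job is handed in at about 15 s; jar, tin and spoon stayed on the lazy susan, but the hand-in gave no verdict.

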